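Find the branded crate and send it to dispatch

TASK

Of the two empty wooden parts crates on either side of the vice, the one with a round brand burnt into its underside is due out. Working only with pushes of the fingers, without gripping a crate or lifting it off the bench, tip each crate over away from you so that it rests on its far long side with its underside facing you. Once both are over, push the branded one on, as it lies, until its open top is flush against the aluminium rail beyond, which marks the dispatch line; leave the other crate where it came down, and everything else alone.

Things in the scene. Friction and masses are not known exactly. Their poses are not given: they have to be found in the camera images.
- crate_a: open pine crate, 100 mm deep (its x), 130 mm long (its y; 154 over the handle battens on its short ends), 84 mm high, walls 8 mm, 0.45 to 0.75 kg; the brand may be under it. Origin under its centre, at bench level; x points away from the robot, z up through the open top (tipped over: x down, z away from the robot)
- crate_b: open pine crate, 100 mm deep (its x), 130 mm long (its y; 154 over the handle battens on its short ends), 84 mm high, walls 8 mm, 0.45 to 0.75 kg; the brand may be under it. Origin under its centre, at bench level; x points away from the robot, z up through the open top (tipped over: x down, z away from the robot). Looks the same as crate_a from above
- crate_a_centre (a point): centre of crate_a, 42 mm from its underside. Both crates stand on four 4 mm rubber feet that grip the bench, so a push high on the near long wall, with the fingertips rising along it, tips a crate about its far bottom edge instead of sliding it
- crate_b_centre (a point): centre of crate_b, 42 mm from its underside. Both crates have heavy floors (centre of mass about 30 mm up): past 55 to 60 degrees of tilt they go over by themselves. Lying on a wall, feet off the bench, they slide easily
- crate_a_mouth (a point): centre of crate_a's open top, in the plane of its rim, 84 mm from its underside
- crate_b_mouth (a point): the same of crate_b
- brand (a point): centre of the brand, a dark burnt ring 60 mm across with a bar and a dot in it, in the middle of the underside of one of the two crates (the crate whose origin is next to it); the other underside is bare plywood. Once a crate is over, a wrist camera tilted about 40 degrees forward, from in front of it, shows its underside
- rail: the dispatch rail: bare aluminium angle, 740 mm long (its y), 25 mm high, fixed to the bench beyond the crates, roughly square to the robot's view. Origin at the middle of the foot of its near, upright face; x points away from the robot, square to that face
- tape_measure: bystander: tape measure, 37x78x62 mm, on the bench left of the left crate; origin under its centre
- bearing: bystander: ball bearing, 52 mm across, 15 mm high, on the bench right of the right crate; origin under its centre
- card_pack: bystander: small dark carton, 111x90x105 mm, beyond the rail; origin under its centre

How it is judged:
On the way, in this order (a step that is already met when the one before it is completed fails the run):
1. both crates lie on their far long wall, underside towards the robot, and the branded one is not at the rail yet (angle between each of crate_a, crate_b's own x axis and vertical above 2.97 rad and x of crate_a_mouth in the frame of rail below -0.012 m), for 0.2 s.
2. the branded crate's open top is flush against the rail (x of crate_a_mouth in the frame of rail above -0.008 m and angle between the z axis of crate_a and the x axis of rail, either way round below 0.08 rad and y of crate_a_mouth in the frame of rail between -0.36 and 0.36 m), for 0.2 s.
At the end, for the whole second after the job is handed in: Both crates rest on their far long wall (within 10 degrees); the branded one's open top is within 8 mm of the rail's face and square to it within 4.5 degrees; the other crate's centre is within 150 mm of where it started (tipping alone moves it about 92 mm); both at rest (all of step 2 and angle between each of crate_a, crate_b's own x axis and vertical above 2.97 rad and distance of crate_b_centre from where it was at the start of the episode below 0.15 m and linear speed of each of crate_a, crate_b below 0.02 m/s); the robot touches nothing.
It fails at once if a crate is gripped, or pushed with over 35 N (contact force between the fingers and crate_a above 35 N or contact force between the fingers and crate_b above 35 N).
It fails at once if a crate is lifted off the bench (height (world z) of any of crate_a_centre, crate_b_centre above 0.095 m).
It fails at once if the plain crate is pushed to the rail (x of crate_b_mouth in the frame of rail above -0.008 m).
It fails at once if a bystander (tape measure, bearing, carton) is moved more than 20 mm (distance of any of tape_measure, bearing, card_pack from where it was at the start of the episode above 0.02 m).
It also fails if it takes over 72 s, if anything falls off the work surface, if the arm or the gripper's body presses on something with over 40 N, if the wrist force passes 120 N, or if a joint passes its speed limit or range.

ROBOT

A 6-joint arm with a two-finger parallel gripper is mounted at the origin on a cart in front of the work surface, level with it; the furniture and walls round the work are solid. World frame = base frame: x ahead of the robot, y to its left, z up, the work surface at z = 0. Lengths are in m, angles in rad, forces in N, time in s.
With the tool pointing down it reaches from about 0.325 to 1 m from the base axis. Payload 5.1 kg.
Tool frame: the origin (TCP) lies at the very end of the fingers, on their centre line; the grasp point (between the pads) lies 19 mm behind it (manip.hold_point_z is the distance from the TCP to the grasp point, in m); z points along the fingers, y is the line along which they close (so a half turn about z gives the same grasp; the last joint's range is limited). The gripper opens to 85 mm and grips with 20 to 120 N. Pads are 22 mm wide; open, the fingers measure 114 mm over their backs; the gripper's body (76 mm by 85 mm) begins 54 mm behind the grasp point. The pads swing forward as they close: fully open they stand 13 mm farther back than shut.
Start: joints at [1.171, 0.124, 1.65, -0, 1.367, -0.083], TCP at [0.203, 0.618, 0.231] pointing down, gripper open.
Joint ranges: [-2.61, 2.61], [-1.02, 2.33], [0.03, 2.71], [-1.35, 4.49], [0.32, 2.68], [-2.91, 2.91]. Speed limits (rad/s): [2.57, 2.57, 3.14, 3.14, 3.14, 3.14].

INTERFACE

Orientations are given as a rotation vector (axis times angle).
In Python, from station import manip gives the robot as it stands.
- The arm moves only by the tool play_rows, never from a script. Its argument "rows" is a list of rows, each a list of 7 numbers: the closure, from 0 (fully open) to 1 (shut), then the shift along the tool's x, y, z as a fraction of full scale, then the turn, a rotation vector about the tool's x, y, z as a fraction of full scale. A call has exactly 8 rows; each row shifts and turns the commanded pose from where the row before left it, along the tool's axes as they then stand; what a row does not reach is not made up. Full scale, the value 1, is 6 cm for a shift and pi rad for a turn. A row lasts 1/8 s, in which the tool goes at most 62.5 mm and 10.7 degrees, less where a joint would pass 70% of its speed; a pose out of reach is approached as far as the arm can. A call with a number of a shift or a turn outside -1 to 1 is refused whole. A call with a gripper value outside its range is refused whole. The fingers move at their own pace and stop on an object; the grip force is fixed at half the most. Time passes only in rows, so rows that do not move let the fingers close, or fill a call up. It gives the time, the measured TCP pose, the force, the opening and the grip force at its end, in the units of the state.
- manip.get_state(): the state, without advancing time (a new reading comes with each control period).
- manip.snapshot(name): name is "side" or "top"; returns the picture (384x512x3 uint8, blue, green, red); there is no depth.
- manip.camera_model(name): a dict with "K" (3x3 intrinsics, pixels), "k1" (the pictures are not rectified: a ray, as slopes to the right and down, at radius r is drawn at 1 + k1 r^2 times it, then the intrinsics apply), "rvec" (rotation vector, rad) and "tvec" (3), from world to camera coordinates, as OpenCV has them. Camera axes: x right, y down, z forward; pixel columns grow to the right and rows downward; lengths in m; the calibration is good to about 2 mm. A picture is of the moment at which its call begins. camera_model takes no time and is no camera call.
- manip.close_job(): hands the job in; it is judged then, once.
The state is a dict: "time_s": time; "joint_positions": joint angles; "joint_vel": joint speeds; "tau": joint torques, N m; "tcp_pos": TCP position; "eef_rot": TCP orientation; "ft_force": force on the tool from outside, world axes, zero at the start; "ft_torque": the same for the moment, N m; "grip_width": finger opening in m; "grasp_force": force on a finger pad.
Only numpy, scipy, OpenCV 4.12 (cv2) and the standard library are available. Lean on these libraries where they do the work, as an engineer would, in place of code of your own. Each camera call takes 0.05 s, during which the arm holds its last target. There are 200 camera calls.

## Working session

There is one attempt and no reset: what is moved stays moved. The work goes in short steps, Python scripts to look and compute and a tool call to move; the robot and the scene stay as the last step left them, time stands still between calls to the robot, and variables do not carry over. Pictures are saved under pics/ and viewed, at most 10 in all, crops included, and the job is handed in when it is done.

Besides the shell and the picture viewer there is one more tool, called after ">>>" in YAML: its name, and indented under it one key for each argument. play_rows: Moves the arm, as the interface text tells. Shift numbers are shares of 6 cm and turn numbers shares of pi rad, none past 1 either way. Its arguments: {"type":"object","properties":{"rows":{"type":"array"}},"required":["rows"]}

```bash
mkdir -p pics; ls; python3 - <<'E'
from station import manip
import cv2,numpy as np
for n in("side","top"):
    cv2.imwrite(f"pics/{n}0.png",manip.snapshot(n)); c=manip.camera_model(n)
    R=cv2.Rodrigues(np.array(c["rvec"]))[0]; print(n,c["K"],c["k1"],"pos",-R.T@np.array(c["tvec"]).ravel(),R[2])
s=manip.get_state();print(s)
E
```

```text
pics
side [[432.02641775   0.         256.29591595]
 [  0.         432.02641775 194.09199787]
 [  0.           0.           1.        ]] -0.08241297868946443 pos [-0.1858487   0.19082426  1.56185478] [ 0.46497836 -0.11447719 -0.87788957]
top [[434.16779774   0.         251.90480722]
 [  0.         434.16779774 190.70385768]
 [  0.           0.           1.        ]] -0.05296881431076606 pos [0.45918163 0.00274356 1.45267069] [ 0.10894179  0.01081299 -0.99398932]
{'time_s': 0.1, 'joint_positions': array([ 1.17146129e+00,  1.24472964e-01,  1.65155172e+00, -1.34094450e-05,
        1.36749092e+00, -8.25896199e-02]), 'joint_vel': array([-0.00110288, -0.0011213 , -0.00195549, -0.00011083, -0.00157771,
       -0.00136392]), 'tau': array([-1.30209060e-04, -4.24932325e+01, -3.66653466e+01, -8.10983443e-05,
        3.95957919e-03,  1.08239271e-05]), 'tcp_pos': array([0.20226719, 0.61714394, 0.23014609]), 'eef_rot': array([-4.95390461e-01, -3.10183512e+00,  2.93780707e-03]), 'ft_force': array([ 0.80889762,  0.3353165 , -0.52163183]), 'ft_torque': array([0.03044056, 0.03758425, 0.0160813 ]), 'grasp_force': 0.0, 'grip_width': 0.08551179567049594}
```

View pics/side0.png

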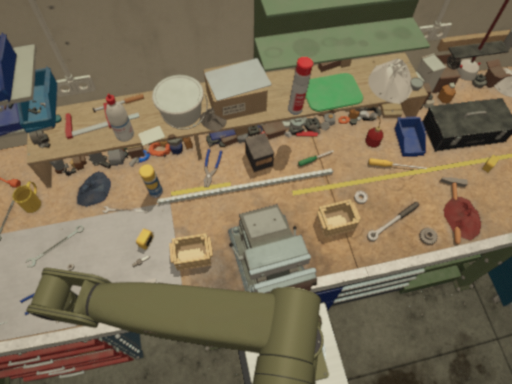

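View pics/top0.png

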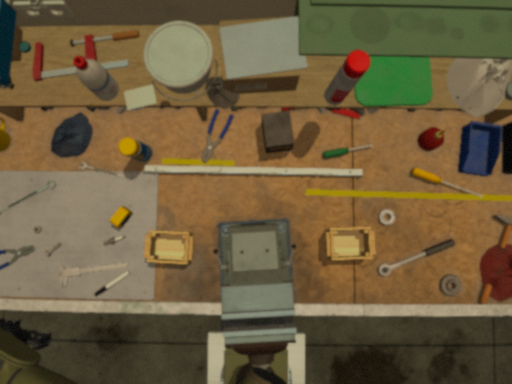

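The side view, looking forward, shows the crates at about (191,250) and (339,218). In the top view they are at (169,247) and (350,244). The rail runs (146,169)–(362,173) in the top view, the vice sits at (256,270), the tape measure at (121,217) and the bearing at (388,217).

```bash
cat > h.py <<'E'
from station import manip
import cv2,numpy as np
from scipy.spatial.transform import Rotation as Ro
C={n:manip.camera_model(n) for n in("side","top")}
def ray(n,uv):
    c=C[n];K=np.array(c["K"]);R=cv2.Rodrigues(np.array(c["rvec"]))[0]
    p=cv2.undistortPoints(np.array(uv,float).reshape(-1,1,2),K,np.array([c["k1"],0,0,0.]))[:,0]
    return -R.T@np.array(c["tvec"]).ravel(), np.c_[p,np.ones(len(p))]@R
def onz(n,uv,z):
    o,d=ray(n,uv); return o+d*((z-o[2])/d[:,2])[:,None]
def proj(n,P):
    c=C[n];return cv2.projectPoints(np.array(P,float).reshape(-1,1,3),np.array(c["rvec"]),np.array(c["tvec"]),np.array(c["K"]),np.array([c["k1"],0,0,0.]))[0][:,0]
def st():
    s=manip.get_state();R=Ro.from_rotvec(s["eef_rot"]).as_matrix()
    print("t",s["time_s"],"tcp",s["tcp_pos"].round(4),"w",round(s["grip_width"],4),"F",s["ft_force"].round(1));print(R.round(3).tolist());return s
E
python3 - <<'E'
from h import *
im=cv2.imread("pics/top0.png")
hsv=cv2.cvtColor(im,cv2.COLOR_BGR2HSV)
for n,(x,y) in dict(L=(169,247),R=(350,244),bench=(320,280),matt=(120,250),rail=(253,171)).items(): print(n,hsv[y,x],hsv[y-15:y+16:3,x].tolist() if n in"LR" else "")
a=im[215:280,125:215];b=im[205:280,305:405];c=im[155:190,135:235];d=im[155:190,275:375]
f=lambda q:cv2.resize(q,(400,int(q.shape[0]*400/q.shape[1])),interpolation=cv2.INTER_CUBIC)
P=lambda q,h:cv2.copyMakeBorder(q,0,h-q.shape[0],0,0,0)
cv2.imwrite("pics/z.png",np.vstack([np.hstack([P(f(a),300),P(f(b),300)]),np.hstack([f(c),f(d)])]))
E
```

```text
L [ 20 132 188] [[18, 158, 170], [17, 146, 131], [17, 139, 132], [21, 131, 185], [19, 131, 189], [20, 132, 188], [21, 131, 187], [25, 120, 187], [22, 125, 188], [21, 136, 146], [18, 160, 163]]
R [ 20 132 188] [[20, 149, 171], [17, 145, 128], [18, 136, 148], [21, 128, 189], [20, 133, 188], [20, 132, 188], [22, 127, 187], [26, 119, 185], [22, 128, 188], [20, 142, 153], [18, 159, 136]]
bench [ 15 155 112] 
matt [ 20  60 137] 
rail [ 23  56 182]
```

View pics/z.png

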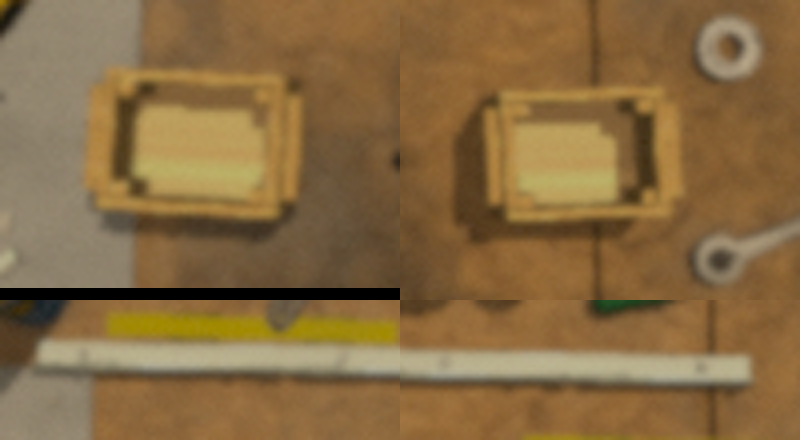

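The crops show both open rims cleanly. The left crate is rotated slightly clockwise and the right crate slightly anticlockwise. The rail's near foot runs (144.5,172.5)–(362.5,176).

```bash
python3 - <<'E'
from h import *
L=[(149.1,230.8),(189.3,231.9),(146.8,261.6),(189.8,263.8)];R=[(330,227.5),(370.8,226.8),(331.3,259.8),(372.5,258.5)]
for n,q in(("L",L),("R",R)):
    p=onz("top",q,.084)[:,:2];print(n,p.round(4).tolist(),"ctr",p.mean(0).round(4))
    print(" edges far/near/left/right",[np.linalg.norm(p[i]-p[j]).round(4) for i,j in((0,1),(2,3),(0,2),(1,3))],"yaw deg",[np.degrees(np.arctan2(-(p[j]-p[i])[0]*-1,-(p[j]-p[i])[1])).round(2) for i,j in((0,1),(2,3))])
# refine rail: bright mask, line fit on near edge
im=cv2.imread("pics/top0.png");hsv=cv2.cvtColor(im,cv2.COLOR_BGR2HSV)
m=((hsv[...,1]<85)&(hsv[...,2]>140)).astype(np.uint8);pts=[]
m[:160]=0;m[182:]=0
for u in range(165,358,3):
    v=np.where(m[:,u])[0]
    if len(v):pts.append((u,v.min()-.5,v.max()+.5))
pts=np.array(pts)
for k,z in((1,.025),(2,0.)):
    f=np.polyfit(pts[:,0],pts[:,k],1);q=[(u,np.polyval(f,u)) for u in(150,250,360)]
    p=onz("top",q,z);print("rail",q,p.round(4).tolist(),"yaw",np.degrees(np.arctan2(p[2,0]-p[0,0],p[0,1]-p[2,1])).round(2),"std",(pts[:,k]-np.polyval(f,pts[:,0])).std())
print("others",onz("top",[(121,217),(388,217),(277,131)],0).round(3).tolist())
print("vice",onz("top",[(219,222),(289,219),(219,287),(294,290),(222,335),(296,335)],.1).round(3).tolist())
# side cross-check of rim
hs=cv2.cvtColor(cv2.imread("pics/side0.png"),cv2.COLOR_BGR2HSV)
for n,(x,y) in dict(L=(191,250),R=(339,218)).items():
    mm=cv2.inRange(hs,(15,90,150),(30,190,255));w=np.zeros_like(mm);w[y-30:y+30,x-30:x+30]=mm[y-30:y+30,x-30:x+30]
    c=max(cv2.findContours(w,0,2)[0],key=cv2.contourArea);print(n,cv2.boundingRect(c),cv2.minAreaRect(c))
E
```

```text
L [[0.4788, 0.3409], [0.4769, 0.2134], [0.3824, 0.345], [0.3775, 0.2094]] ctr [0.4289 0.2772]
 edges far/near/left/right [np.float64(0.1276), np.float64(0.1357), np.float64(0.0965), np.float64(0.0995)] yaw deg [np.float64(-0.86), np.float64(-2.07)]
R [[0.4951, -0.229], [0.4983, -0.3578], [0.3945, -0.2324], [0.3995, -0.3616]] ctr [ 0.4469 -0.2952]
 edges far/near/left/right [np.float64(0.1288), np.float64(0.1293), np.float64(0.1006), np.float64(0.099)] yaw deg [np.float64(1.44), np.float64(2.18)]
rail [(150, np.float64(164.9992132867133)), (250, np.float64(166.80865384615385)), (360, np.float64(168.79903846153843))] [[0.6991, 0.3604, 0.025], [0.6956, 0.0254, 0.025], [0.6924, -0.3409, 0.025]] yaw -0.55 std 0.27249272683020875
rail [(150, np.float64(170.84947552447554)), (250, np.float64(172.69679487179488)), (360, np.float64(174.72884615384615))] [[0.6831, 0.3659, 0.0], [0.6796, 0.0256, 0.0], [0.6761, -0.3466, 0.0]] yaw -0.56 std 0.28630193927100495
others [[0.525, 0.459, 0.0], [0.534, -0.439, 0.0], [0.825, -0.065, 0.0]]
vice [[0.508, 0.119, 0.1], [0.52, -0.099, 0.1], [0.309, 0.115, 0.1], [0.303, -0.115, 0.1], [0.165, 0.104, 0.1], [0.167, -0.121, 0.1]]
L (170, 220, 51, 44) ((195.0, 241.5), (43.0, 50.0), 90.0)
R (309, 188, 60, 60) ((338.5, 217.5), (59.0, 59.0), 90.0)
```

```bash
cat >> h.py <<'E'
def togo(P,yaw,R=None,p=None):
    """total turn (share of pi, tool z) then shift (shares of 6cm, tool axes after the turn) to TCP P, tool down, tool x = -heading(yaw deg)"""
    s=manip.get_state();R0=Ro.from_rotvec(s["eef_rot"]).as_matrix();p=s["tcp_pos"] if p is None else np.array(p)
    y=np.radians(yaw);c,n=np.cos(y),np.sin(y)
    R1=np.array([[-c,-n,0],[-n,c,0],[0,0,-1]]);
    print("to",P,"turn/pi",(Ro.from_matrix(R0.T@R1).as_rotvec()/np.pi).round(4),"shift",((R1.T@(np.array(P)-p))/.06).round(3))
E
python3 - <<'E'
from h import *
st();togo([.325,.279,.15],-1.5);
# vice height from two views: far-left jaw corner guesses
for a,b in(((219,222),(231,229)),((289,219),(291,207))):
    o1,d1=ray("top",[a]);o2,d2=ray("side",[b]);A=np.c_[d1[0],-d2[0]];t=np.linalg.lstsq(A,o2-o1,rcond=None)[0];print((o1+d1[0]*t[0]).round(3),(o2+d2[0]*t[1]).round(3))
E
```

```text
t 0.1 tcp [0.2023 0.6171 0.2301] w 0.0855 F [ 0.8  0.3 -0.5]
[[-0.95, 0.311, -0.001], [0.311, 0.95, -0.002], [0.0, -0.002, -1.0]]
to [0.325, 0.279, 0.15] turn/pi [-0.0006 -0.0001 -0.0925] shift [-2.192 -5.58   1.336]
[0.512 0.127 0.001] [0.509 0.119 0.   ]
[ 0.521 -0.1    0.081] [ 0.514 -0.12   0.083]
```

>>> play_rows:
  rows:
    - [0, 0, 0, 0, 0, 0, -0.031]
    - [0, 0, 0, 0, 0, 0, -0.031]
    - [0, 0, 0, 0, 0, 0, -0.0305]
    - [0, -0.3, -0.75, 0, 0, 0, 0]
    - [0, -0.3, -0.75, 0, 0, 0, 0]
    - [0, -0.3, -0.75, 0, 0, 0, 0]
    - [0, -0.3, -0.75, 0, 0, 0, 0]
    - [0, -0.3, -0.75, 0, 0, 0, 0]

```text
time_s: 1.1
tcp_pos: [0.2867, 0.3887, 0.2308]
eef_rot: [-0.041, -3.141, 0.001]
ft_force: [0.3, 0.9, -0.2]
grip_width: 0.0854
grasp_force: 0.0
```

```bash
python3 - <<'E'
from h import *
st();togo([.325,.279,.15],-1.5);togo([.34,.279,.06],-1.5)
E
```

```text
t 1.1 tcp [0.2867 0.3887 0.2308] w 0.0854 F [ 0.3  0.9 -0.2]
[[-1.0, 0.026, -0.0], [0.026, 1.0, -0.001], [0.0, -0.001, -1.0]]
to [0.325, 0.279, 0.15] turn/pi [-0.0002 -0.0001  0.0001] shift [-0.686 -1.811  1.347]
to [0.34, 0.279, 0.06] turn/pi [-0.0002 -0.0001  0.0001] shift [-0.936 -1.804  2.847]
```

>>> play_rows:
  rows:
    - [0, -0.23, -0.6, 0.1, 0, 0, 0]
    - [0, -0.23, -0.6, 0.2, 0, 0, 0]
    - [0, -0.23, -0.6, 0.3, 0, 0, 0]
    - [0, 0, 0, 0.6, 0, 0, 0]
    - [0, 0, 0, 0.6, 0, 0, 0]
    - [0, -0.1, 0, 0.6, 0, 0, 0]
    - [0, -0.15, 0, 0.45, 0, 0, 0]
    - [0, 0, 0, 0, 0, 0, 0]

```text
time_s: 2.1
tcp_pos: [0.3384, 0.2796, 0.0578]
eef_rot: [-0.042, -3.136, 0.005]
ft_force: [-0.2, -0.3, 0.2]
grip_width: 0.0856
grasp_force: 0.0
```

```bash
python3 - <<'E'
from h import *
st()
im=np.hstack([cv2.resize(manip.snapshot("top")[190:310,90:230],(560,480))]);cv2.imwrite("pics/t2.png",im)
E
```

```text
t 2.1 tcp [0.3384 0.2796 0.0578] w 0.0856 F [-0.2 -0.3  0.2]
[[-1.0, 0.027, -0.005], [0.027, 1.0, -0.003], [0.005, -0.003, -1.0]]
```

View pics/t2.png

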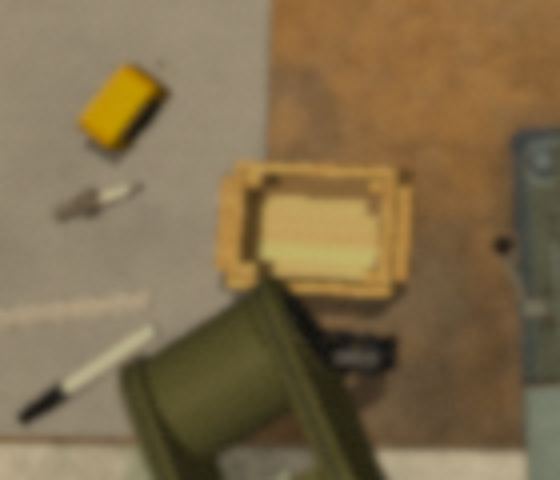

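The gripper stands just in front of the left crate, in the crop at about (345,350), and it is clear of the vice. Next is a slow approach to contact.

>>> play_rows:
  rows:
    - [0, -0.1, 0, 0.03, 0, 0, 0]
    - [0, -0.1, 0, 0.03, 0, 0, 0]
    - [0, -0.1, 0, 0, 0, 0, 0]
    - [0, -0.08, 0, 0, 0, 0, 0]
    - [0, -0.04, 0, 0, 0, 0, 0]
    - [0, -0.04, 0, 0, 0, 0, 0]
    - [0, -0.04, 0, 0, 0, 0, 0]
    - [0, 0, 0, 0, 0, 0, 0]

```text
time_s: 3.15
tcp_pos: [0.3691, 0.2797, 0.0564]
eef_rot: [-0.042, -3.138, 0.002]
ft_force: [-6.1, -0.7, 4.3]
grip_width: 0.0854
grasp_force: 2.6
```

```bash
python3 - <<'E'
from h import *
st()
E
```

```text
t 3.15 tcp [0.3691 0.2797 0.0564] w 0.0854 F [-6.1 -0.7  4.3]
[[-1.0, 0.027, -0.003], [0.027, 1.0, -0.001], [0.003, -0.001, -1.0]]
```

>>> play_rows:
  rows:
    - [0, -0.09, 0, -0.14, 0, 0, 0]
    - [0, -0.1, 0, -0.14, 0, 0, 0]
    - [0, -0.115, 0, -0.125, 0, 0, 0]
    - [0, -0.12, 0, -0.11, 0, 0, 0]
    - [0, -0.135, 0, -0.1, 0, 0, 0]
    - [0, -0.14, 0, -0.09, 0, 0, 0]
    - [0, -0.15, 0, -0.075, 0, 0, 0]
    - [0, -0.155, 0, -0.065, 0, 0, 0]

```text
time_s: 4.15
tcp_pos: [0.4312, 0.2786, 0.1078]
eef_rot: [0.041, 3.141, 0.0]
ft_force: [-1.1, 0.0, -0.1]
grip_width: 0.0851
grasp_force: 0.4
```

```bash
python3 - <<'E'
from h import *
st()
im=np.hstack([cv2.resize(manip.snapshot("top")[190:290,100:220],(480,400)),cv2.resize(manip.snapshot("side")[200:300,140:220],(320,400))]);cv2.imwrite("pics/t3.png",im)
E
```

```text
t 4.15 tcp [0.4312 0.2786 0.1078] w 0.0851 F [-1.1  0.  -0.1]
[[-1.0, 0.026, 0.0], [0.026, 1.0, 0.0], [-0.0, 0.0, -1.0]]
```

View pics/t3.png

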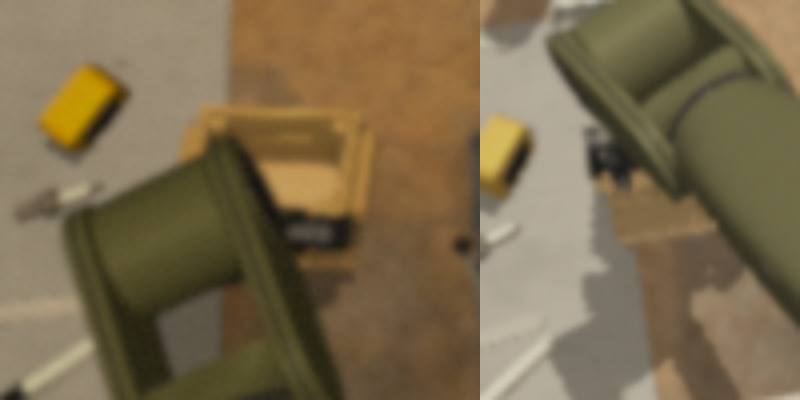

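The left crate is tilting: its near wall is raised, in the crop at about (310,240), with the fingers behind it. I'll continue the arc.

>>> play_rows:
  rows:
    - [0, -0.16, 0, -0.05, 0, 0, 0]
    - [0, -0.165, 0, -0.04, 0, 0, 0]
    - [0, -0.165, 0, -0.02, 0, 0, 0]
    - [0, -0.165, 0, -0.01, 0, 0, 0]
    - [0, -0.165, 0, 0.01, 0, 0, 0]
    - [0, -0.165, 0, 0.02, 0, 0, 0]
    - [0, -0.1, 0, 0.0, 0, 0, 0]
    - [0, 0, 0, 0, 0, 0, 0]

```text
time_s: 5.25
tcp_pos: [0.4956, 0.2767, 0.1125]
eef_rot: [-0.042, -3.141, 0.0]
ft_force: [0.1, -0.5, -0.8]
grip_width: 0.0856
grasp_force: 0.0
```

```bash
python3 - <<'E'
from h import *
st()
im=np.hstack([cv2.resize(manip.snapshot("top")[170:270,100:220],(480,400)),cv2.resize(manip.snapshot("side")[200:300,140:220],(320,400))]);cv2.imwrite("pics/t4.png",im)
E
```

```text
t 5.25 tcp [0.4956 0.2767 0.1125] w 0.0856 F [ 0.1 -0.5 -0.8]
[[-1.0, 0.026, -0.001], [0.026, 1.0, -0.0], [0.001, -0.0, -1.0]]
```

View pics/t4.png

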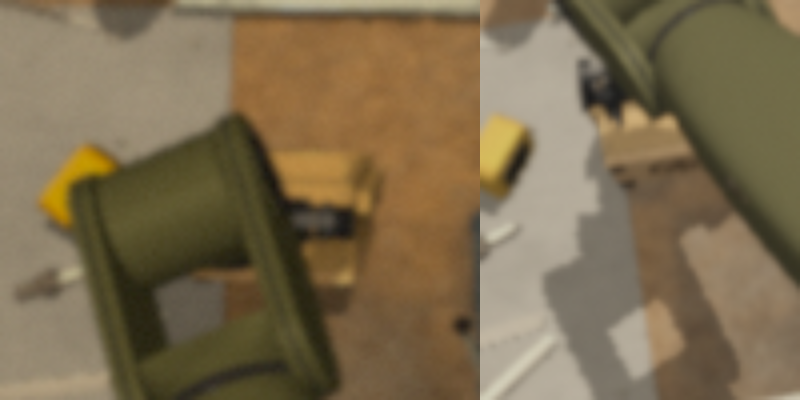

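The left crate is over, lying on its far wall with no contact force. I'll raise the arm and go across to the right crate.

```bash
python3 - <<'E'
from h import *
togo([.4956,.2767,.28],1.8);togo([.345,-.2985,.28],1.8,p=[.4956,.2767,.28])
E
```

```text
to [0.4956, 0.2767, 0.28] turn/pi [-0.0001 -0.0002 -0.0183] shift [-7.000e-03 -1.000e-03 -2.792e+00]
to [0.345, -0.2985, 0.28] turn/pi [-0.0001 -0.0002 -0.0183] shift [ 2.81  -9.503  0.   ]
```

>>> play_rows:
  rows:
    - [0, 0, 0, -0.6, 0, 0, 0]
    - [0, 0, 0, -0.8, 0, 0, -0.0183]
    - [0, 0, 0, -0.8, 0, 0, 0]
    - [0, 0, 0, -0.6, 0, 0, 0]
    - [0, 0.2, -0.7, 0, 0, 0, 0]
    - [0, 0.2, -0.7, 0, 0, 0, 0]
    - [0, 0.2, -0.7, 0, 0, 0, 0]
    - [0, 0.2, -0.7, 0, 0, 0, 0]

```text
time_s: 6.35
tcp_pos: [0.4519, 0.1064, 0.2807]
eef_rot: [-0.05, 3.141, -0.0]
ft_force: [0.5, -1.2, 0.6]
grip_width: 0.0851
grasp_force: 0.0
```

>>> play_rows:
  rows:
    - [0, 0.25, -0.8, 0, 0, 0, 0]
    - [0, 0.25, -0.9, 0, 0, 0, 0]
    - [0, 0.25, -0.9, 0, 0, 0, 0]
    - [0, 0.25, -0.9, 0, 0, 0, 0]
    - [0, 0.25, -0.9, 0, 0, 0, 0]
    - [0, 0.25, -0.9, 0, 0, 0, 0]
    - [0, 0.25, -0.8, 0, 0, 0, 0]
    - [0, 0.25, -0.6, 0, 0, 0, 0]

```text
time_s: 7.35
tcp_pos: [0.3444, -0.2996, 0.2807]
eef_rot: [-0.047, 3.141, 0.0]
ft_force: [-0.2, -0.1, 0.2]
grip_width: 0.0855
grasp_force: 0.0
```

```bash
python3 - <<'E'
from h import *
st();togo([.355,-.298,.054],1.8)
im=manip.snapshot("side");cv2.imwrite("pics/s5.png",im)
cv2.imwrite("pics/s5z.png",np.hstack([cv2.resize(im[180:280,150:250],(400,400),interpolation=2),cv2.resize(manip.snapshot("top")[180:280,120:220],(400,400),interpolation=2)]))
E
```

```text
t 7.35 tcp [ 0.3444 -0.2996  0.2807] w 0.0855 F [-0.2 -0.1  0.2]
[[-1.0, -0.03, 0.0], [-0.03, 1.0, 0.0], [-0.0, 0.0, -1.0]]
to [0.355, -0.298, 0.054] turn/pi [ 0.      0.     -0.0004] shift [-0.178  0.021  3.778]
```

View pics/s5z.png

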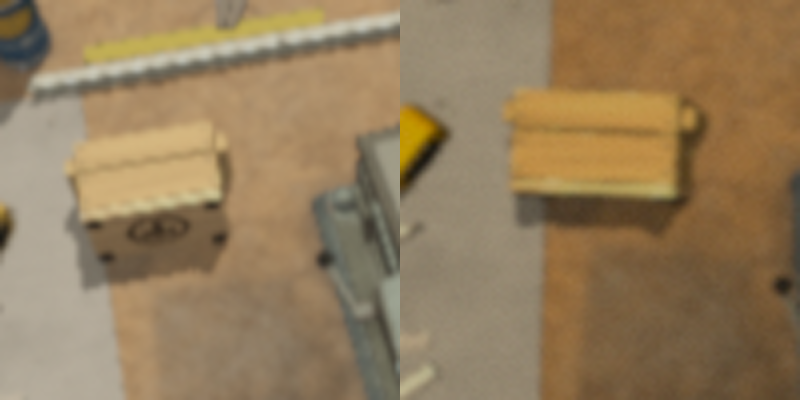

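The left crate lies flat on its far wall, and its underside shows the brand ring at about (157,228), so the left crate is the branded one (crate_a). Now I'll tip the right crate.

>>> play_rows:
  rows:
    - [0, 0, 0, 0.6, 0, 0, 0]
    - [0, 0, 0, 0.8, 0, 0, 0]
    - [0, 0, 0.02, 0.8, 0, 0, 0]
    - [0, 0, 0, 0.8, 0, 0, 0]
    - [0, -0.08, 0, 0.5, 0, 0, 0]
    - [0, -0.1, 0, 0.28, 0, 0, 0]
    - [0, 0, 0, 0, 0, 0, 0]
    - [0, 0, 0, 0, 0, 0, 0]

```text
time_s: 8.45
tcp_pos: [0.3571, -0.2973, 0.0555]
eef_rot: [-0.05, 3.139, -0.003]
ft_force: [-0.6, -0.6, -0.6]
grip_width: 0.0857
grasp_force: 0.0
```

>>> play_rows:
  rows:
    - [0, -0.1, 0, 0, 0, 0, 0]
    - [0, -0.1, 0, 0, 0, 0, 0]
    - [0, -0.1, 0, 0, 0, 0, 0]
    - [0, -0.08, 0, 0, 0, 0, 0]
    - [0, -0.05, 0, 0, 0, 0, 0]
    - [0, -0.04, 0, 0, 0, 0, 0]
    - [0, -0.04, 0, 0, 0, 0, 0]
    - [0, 0, 0, 0, 0, 0, 0]

```text
time_s: 9.45
tcp_pos: [0.3861, -0.2953, 0.0538]
eef_rot: [0.05, -3.139, -0.002]
ft_force: [-4.7, 1.2, 4.2]
grip_width: 0.0856
grasp_force: 2.3
```

```bash
python3 - <<'E'
from h import *
st()
E
```

```text
t 9.45 tcp [ 0.3861 -0.2953  0.0538] w 0.0856 F [-4.7  1.2  4.2]
[[-0.999, -0.032, -0.002], [-0.032, 0.999, 0.001], [0.002, 0.001, -1.0]]
```

>>> play_rows:
  rows:
    - [0, -0.09, 0, -0.14, 0, 0, 0]
    - [0, -0.1, 0, -0.14, 0, 0, 0]
    - [0, -0.115, 0, -0.125, 0, 0, 0]
    - [0, -0.12, 0, -0.11, 0, 0, 0]
    - [0, -0.135, 0, -0.1, 0, 0, 0]
    - [0, -0.14, 0, -0.09, 0, 0, 0]
    - [0, -0.15, 0, -0.075, 0, 0, 0]
    - [0, -0.155, 0, -0.065, 0, 0, 0]

```text
time_s: 10.45
tcp_pos: [0.4478, -0.2937, 0.105]
eef_rot: [-0.049, 3.141, -0.0]
ft_force: [-0.5, -0.1, 0.2]
grip_width: 0.0853
grasp_force: 0.3
```

>>> play_rows:
  rows:
    - [0, -0.16, 0, -0.05, 0, 0, 0]
    - [0, -0.165, 0, -0.04, 0, 0, 0]
    - [0, -0.165, 0, -0.02, 0, 0, 0]
    - [0, -0.165, 0, -0.01, 0, 0, 0]
    - [0, -0.165, 0, 0.01, 0, 0, 0]
    - [0, -0.165, 0, 0.02, 0, 0, 0]
    - [0, -0.1, 0, 0.0, 0, 0, 0]
    - [0, 0, 0, 0, 0, 0, 0]

```text
time_s: 11.45
tcp_pos: [0.5122, -0.2915, 0.1097]
eef_rot: [0.05, -3.14, -0.001]
ft_force: [-0.8, -0.7, 0.7]
grip_width: 0.0854
grasp_force: 0.0
```

>>> play_rows:
  rows:
    - [0, 0, 0, -0.6, 0, 0, 0]
    - [0, 0, 0, -0.8, 0, 0, 0]
    - [0, 0, 0, -0.8, 0, 0, 0]
    - [0, 0, 0, -0.6, 0, 0, 0]
    - [0, 0.25, 0.7, 0, 0, 0, 0]
    - [0, 0.25, 0.7, 0, 0, 0, 0]
    - [0, 0.25, 0.7, 0, 0, 0, 0]
    - [0, 0.25, 0.7, 0, 0, 0, 0]

```text
time_s: 12.45
tcp_pos: [0.4458, -0.1245, 0.2778]
eef_rot: [0.048, -3.141, -0.0]
ft_force: [0.5, -0.3, -0.0]
grip_width: 0.0854
grasp_force: 0.0
```

```bash
python3 - <<'E'
from h import *
st()
a=manip.snapshot("side");b=manip.snapshot("top");cv2.imwrite("pics/s6.png",a);cv2.imwrite("pics/top6.png",b)
r=lambda q:cv2.resize(q,(400,300),interpolation=2)
cv2.imwrite("pics/z6.png",np.vstack([np.hstack([r(a[165:240,295:395]),r(b[190:265,310:410])]),np.hstack([r(b[195:240,145:205]),r(b[155:230,120:220])])]))
E
```

```text
t 12.45 tcp [ 0.4458 -0.1245  0.2778] w 0.0854 F [ 0.5 -0.3 -0. ]
[[-1.0, -0.031, -0.0], [-0.031, 1.0, 0.0], [0.0, 0.0, -1.0]]
```

View pics/z6.png

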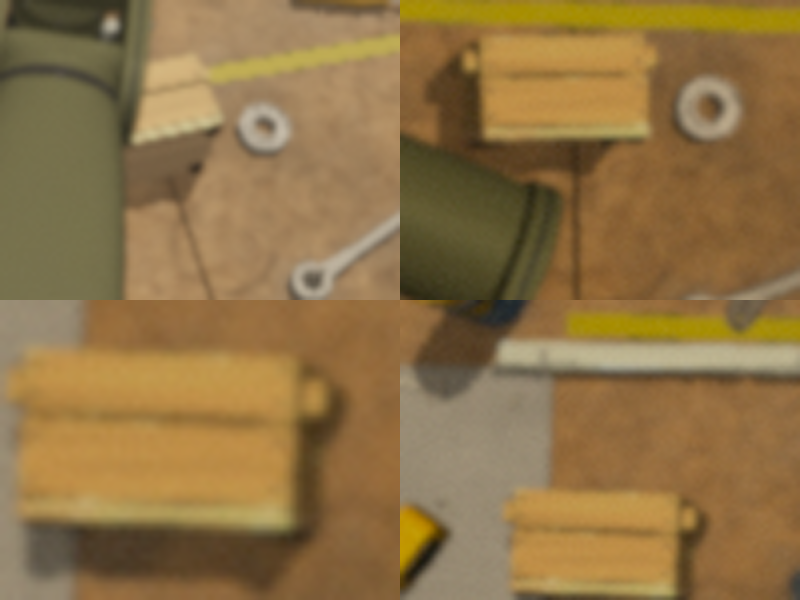

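Both crates are over, each lying flat with its underside facing the robot. The top face of the left crate spans (148.8,202.5)–(189.7,229.5) in the top image. Next I'll measure it and go behind it.

```bash
python3 - <<'E'
from h import *
p=onz("top",[(148.75,202.5),(189.7,203.4),(148,228.3),(189.7,229.5)],.1)[:,:2];print(p.round(4).tolist(),p.mean(0).round(4))
print([np.degrees(np.arctan2((p[j]-p[i])[0],-(p[j]-p[i])[1])).round(2) for i,j in((0,1),(2,3))],np.linalg.norm(p[0]-p[2]),np.linalg.norm(p[0]-p[1]))
y=(p[:,1].mean());print(y)
togo([.415,y,.278],-.6);togo([.435,y,.04],-.6,p=[.415,y,.278])
E
```

```text
[[0.5672, 0.3412], [0.5656, 0.2119], [0.4863, 0.3407], [0.4842, 0.2098]] [0.5258 0.2759]
[np.float64(-0.68), np.float64(-0.95)] 0.08082669543385407 0.1292980245836528
0.27591045447052737
to [0.415, np.float64(0.27591045447052737), 0.278] turn/pi [0.0002 0.0001 0.0143] shift [ 0.577  6.644 -0.   ]
to [0.435, np.float64(0.27591045447052737), 0.04] turn/pi [0.0002 0.0001 0.0143] shift [-3.330e-01  3.000e-03  3.967e+00]
```

>>> play_rows:
  rows:
    - [0.5, 0, 0.5, 0, 0, 0, 0.0143]
    - [0.5, 0.05, 0.85, 0, 0, 0, 0]
    - [0.5, 0.1, 0.95, 0, 0, 0, 0]
    - [0.5, 0.1, 0.95, 0, 0, 0, 0]
    - [0.5, 0.1, 0.95, 0, 0, 0, 0]
    - [0.5, 0.1, 0.95, 0, 0, 0, 0]
    - [0.5, 0.07, 0.85, 0, 0, 0, 0]
    - [0.5, 0.06, 0.65, 0, 0, 0, 0]

```text
time_s: 13.55
tcp_pos: [0.4161, 0.2753, 0.2779]
eef_rot: [0.02, 3.141, -0.001]
ft_force: [-0.2, -0.4, 0.8]
grip_width: 0.0427
grasp_force: 0.0
```

>>> play_rows:
  rows:
    - [0.5, 0, 0, 0.5, 0, 0, 0]
    - [0.5, 0, 0, 0.7, 0, 0, 0]
    - [0.5, 0, 0, 0.7, 0, 0, 0]
    - [0.5, 0, 0, 0.7, 0, 0, 0]
    - [0.5, 0, 0, 0.6, 0, 0, 0]
    - [0.5, -0.15, 0, 0.5, 0, 0, 0]
    - [0.5, -0.15, 0, 0.27, 0, 0, 0]
    - [0.5, 0, 0, 0, 0, 0, 0]

```text
time_s: 14.55
tcp_pos: [0.4337, 0.2724, 0.0382]
eef_rot: [-0.023, -3.138, 0.003]
ft_force: [0.7, -0.0, 0.1]
grip_width: 0.0429
grasp_force: 0.0
```

```bash
python3 - <<'E'
from h import *
st();togo([.472,.276,.04],-.6);togo([.58,.275,.04],-.6)
E
```

```text
t 14.55 tcp [0.4337 0.2724 0.0382] w 0.0429 F [ 0.7 -0.   0.1]
[[-1.0, 0.015, -0.003], [0.015, 1.0, -0.002], [0.003, -0.002, -1.0]]
to [0.472, 0.276, 0.04] turn/pi [-0.0006 -0.001  -0.0013] shift [-0.638  0.066 -0.03 ]
to [0.58, 0.275, 0.04] turn/pi [-0.0006 -0.001  -0.0013] shift [-2.439  0.068 -0.03 ]
```

>>> play_rows:
  rows:
    - [0.5, -0.12, 0.03, -0.03, 0, 0, 0]
    - [0.5, -0.12, 0.03, 0, 0, 0, 0]
    - [0.5, -0.12, 0, 0, 0, 0, 0]
    - [0.5, -0.12, 0, 0, 0, 0, 0]
    - [0.5, -0.1, 0, 0, 0, 0, 0]
    - [0.5, -0.12, 0, 0, 0, 0, 0]
    - [0.5, -0.12, 0, 0, 0, 0, 0]
    - [0.5, -0.12, 0, 0, 0, 0, 0]

```text
time_s: 15.55
tcp_pos: [0.4907, 0.2763, 0.0414]
eef_rot: [-0.021, -3.141, 0.0]
ft_force: [-3.2, 0.0, 0.6]
grip_width: 0.0426
grasp_force: 0.0
```

>>> play_rows:
  rows:
    - [0.5, -0.15, 0, 0, 0, 0, 0]
    - [0.5, -0.15, 0, 0, 0, 0, 0]
    - [0.5, -0.15, 0, 0, 0, 0, 0]
    - [0.5, -0.15, 0, 0, 0, 0, 0]
    - [0.5, -0.15, 0, 0, 0, 0, 0]
    - [0.5, -0.15, 0, 0, 0, 0, 0]
    - [0.5, -0.12, 0, 0, 0, 0, 0]
    - [0.5, 0, 0, 0, 0, 0, 0]

```text
time_s: 16.55
tcp_pos: [0.553, 0.2756, 0.0421]
eef_rot: [0.022, 3.14, 0.001]
ft_force: [0.5, -0.3, -0.1]
grip_width: 0.0423
grasp_force: 0.0
```

```bash
python3 - <<'E'
from h import *
st()
b=manip.snapshot("top");cv2.imwrite("pics/top7.png",b)
cv2.imwrite("pics/z7.png",cv2.resize(b[150:240,110:230],(800,600),interpolation=2))
E
```

```text
t 16.55 tcp [0.553  0.2756 0.0421] w 0.0423 F [ 0.5 -0.3 -0.1]
[[-1.0, 0.014, 0.002], [0.014, 1.0, 0.0], [-0.002, 0.0, -1.0]]
```

View pics/z7.png

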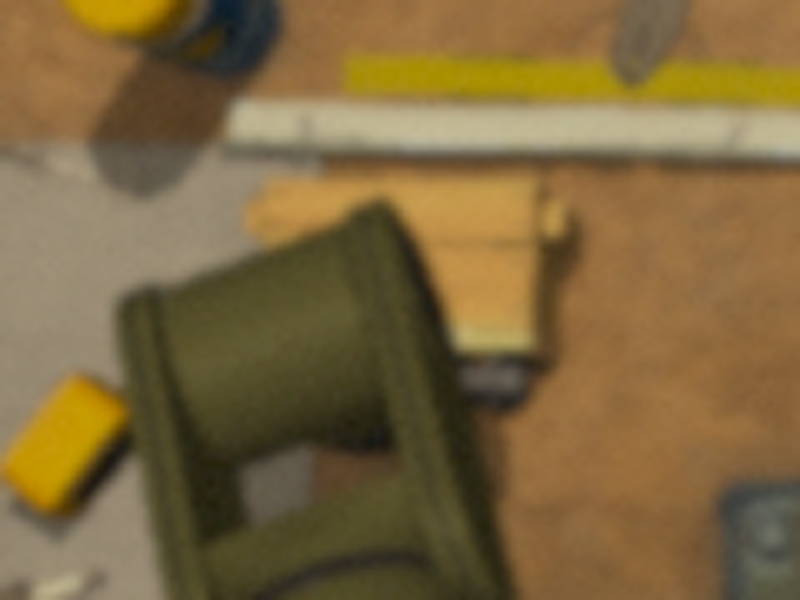

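The crate is moving square to the rail. Its far edge is at crop row 178 against the rail at 155, so roughly 30 mm is left. I'll close the gap gently.

>>> play_rows:
  rows:
    - [0.5, -0.08, 0, 0, 0, 0, 0]
    - [0.5, -0.08, 0, 0, 0, 0, 0]
    - [0.5, -0.08, 0, 0, 0, 0, 0]
    - [0.5, -0.07, 0, 0, 0, 0, 0]
    - [0.5, -0.05, 0, 0, 0, 0, 0]
    - [0.5, -0.05, 0, 0, 0, 0, 0]
    - [0.5, 0, 0, 0, 0, 0, 0]
    - [0.5, 0, 0, 0, 0, 0, 0]

```text
time_s: 17.6
tcp_pos: [0.5769, 0.2751, 0.0417]
eef_rot: [0.022, 3.14, 0.0]
ft_force: [-0.2, 0.0, -0.7]
grip_width: 0.0429
grasp_force: 0.0
```

>>> play_rows:
  rows:
    - [0.5, -0.03, 0, 0, 0, 0, 0]
    - [0.5, -0.03, 0, 0, 0, 0, 0]
    - [0.5, -0.02, 0, 0, 0, 0, 0]
    - [0.5, -0.02, 0, 0, 0, 0, 0]
    - [0.5, 0, 0, 0, 0, 0, 0]
    - [0.5, 0, 0, 0, 0, 0, 0]
    - [0.5, 0, 0, 0, 0, 0, 0]
    - [0.5, 0, 0, 0, 0, 0, 0]

```text
time_s: 18.6
tcp_pos: [0.5801, 0.2752, 0.0417]
eef_rot: [-0.024, -3.136, 0.001]
ft_force: [-11.2, 0.2, 6.7]
grip_width: 0.0427
grasp_force: 0.0
```

Contact with the rail at 11 N. I'll back off and check.

>>> play_rows:
  rows:
    - [0.5, 0.03, 0, 0, 0, 0, 0]
    - [0.5, 0.1, 0, 0, 0, 0, 0]
    - [0.5, 0.4, 0, 0, 0, 0, 0]
    - [0.5, 0.4, 0, 0, 0, 0, 0]
    - [0.5, 0, 0, -0.6, 0, 0, 0]
    - [0.5, 0, 0, -0.9, 0, 0, 0]
    - [0.5, 0, 0, -0.9, 0, 0, 0]
    - [0.5, 0, 0, -0.9, 0, 0, 0]

```text
time_s: 19.6
tcp_pos: [0.5269, 0.2757, 0.2418]
eef_rot: [0.022, 3.139, 0.001]
ft_force: [1.1, -0.0, -0.7]
grip_width: 0.0426
grasp_force: 0.0
```

>>> play_rows:
  rows:
    - [0.5, 0.2, -0.6, -0.3, 0, 0, 0]
    - [0.5, 0.2, -0.9, 0, 0, 0, 0]
    - [0.5, 0.2, -0.9, 0, 0, 0, 0]
    - [0.5, 0.2, -0.9, 0, 0, 0, 0]
    - [0.5, 0.2, -0.9, 0, 0, 0, 0]
    - [0.5, 0.2, -0.9, 0, 0, 0, 0]
    - [0.5, 0.1, -0.6, 0, 0, 0, 0]
    - [0.5, 0, 0, 0, 0, 0, 0]

```text
time_s: 20.6
tcp_pos: [0.4438, -0.0671, 0.2582]
eef_rot: [0.028, 3.14, -0.002]
ft_force: [-0.2, -0.3, 0.3]
grip_width: 0.0424
grasp_force: 0.0
```

```bash
python3 - <<'E'
from h import *
st()
a=manip.snapshot("side");b=manip.snapshot("top");cv2.imwrite("pics/top8.png",b);cv2.imwrite("pics/s8.png",a)
r=lambda q:cv2.resize(q,(400,300),interpolation=2)
cv2.imwrite("pics/z8.png",np.vstack([np.hstack([r(b[160:220,130:210]),r(a[170:245,150:250])]),np.hstack([r(b[190:265,310:410]),r(a[165:240,295:395])])]))
E
```

```text
t 20.6 tcp [ 0.4438 -0.0671  0.2582] w 0.0424 F [-0.2 -0.3  0.3]
[[-1.0, 0.018, 0.002], [0.018, 1.0, -0.001], [-0.002, -0.001, -1.0]]
```

View pics/z8.png

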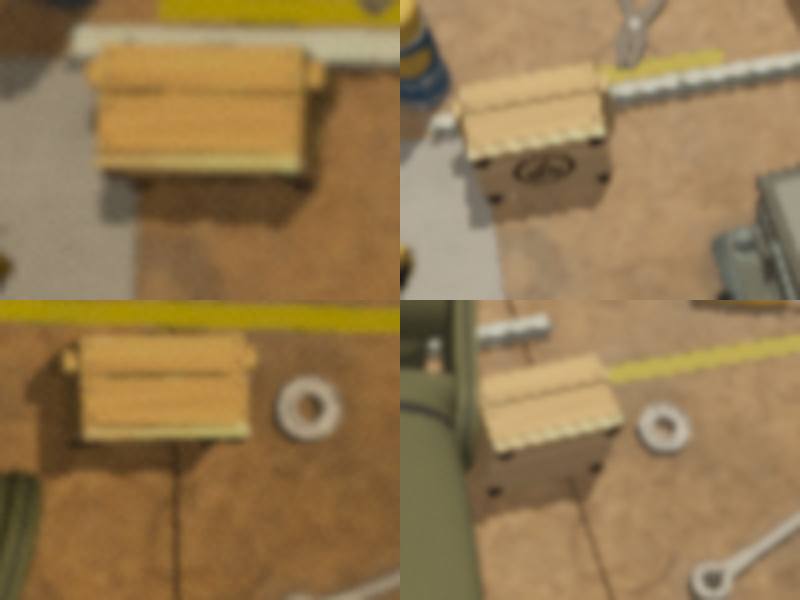

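The branded crate is up against the rail: its far edge overlaps the rail and the brand is at (543,167) in the crop. The right crate is bare and lies clear. One numeric check before handing in.

```bash
python3 - <<'E'
from h import *
p=onz("top",[(150.6,168.8),(191,169.4),(149.4,193.4),(190.4,194.4)],.1)[:,:2];print(p.round(4).tolist())
print([np.degrees(np.arctan2((p[j]-p[i])[0],-(p[j]-p[i])[1])).round(2) for i,j in((0,1),(2,3))],"rail",np.polyfit([.3659,.0256,-.3466],[.6831,.6796,.6761],1)@[p[0,1],1])
q=onz("top",[(330.2,199),(371.5,199),(330.2,225),(372,225)],.1)[:,:2];print("R ctr",q.mean(0),"start",[.4469,-.2952])
E
```

```text
[[0.6743, 0.3392], [0.6734, 0.2106], [0.5959, 0.3401], [0.594, 0.2104]]
[np.float64(-0.41), np.float64(-0.85)] rail 0.6827832672967116
R ctr [ 0.54357247 -0.29239803] start [0.4469, -0.2952]
```

```bash
python3 - <<'E'
from h import *
g=cv2.cvtColor(cv2.imread("pics/top0.png"),cv2.COLOR_BGR2GRAY).astype(float)
for a,b in((165,185),(240,260)):
    print(a,g[162:182,a:b].mean(1).round(0).tolist())
for z,v in((.025,166.3),(0,171.5),(0,172.5),(0,173.5),(0,174.5)): print(z,v,onz("top",[(175,v)],z).round(4).tolist())
E
```

```text
165 [129.0, 126.0, 121.0, 132.0, 155.0, 169.0, 174.0, 175.0, 173.0, 158.0, 121.0, 85.0, 79.0, 95.0, 106.0, 109.0, 109.0, 108.0, 109.0, 109.0]
240 [115.0, 114.0, 113.0, 115.0, 131.0, 157.0, 171.0, 175.0, 177.0, 173.0, 157.0, 120.0, 85.0, 78.0, 91.0, 104.0, 110.0, 111.0, 112.0, 111.0]
0.025 166.3 [[0.6953, 0.276, 0.025]]
0 171.5 [[0.6816, 0.2803, 0.0]]
0 172.5 [[0.6781, 0.2802, 0.0]]
0 173.5 [[0.6747, 0.2801, 0.0]]
0 174.5 [[0.6713, 0.28, 0.0]]
```

```bash
python3 -c "
from station import manip
print(manip.close_job())"
```

```text
the job is handed in; nothing more can be done
None
```

Both crates are tipped onto their far walls. The branded one, the left crate, is pushed flush to the rail within my measuring accuracy of a few millimetres, with firm contact felt at about 11 N. The plain one stays where it came down, and the job is handed in; no verdict was returned.

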